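Open the gearbox on the tilting stand

TASK

Clear the mallet out of the steel tray and lay it flat on the cork mat. Then take the end cover off the gearbox on the tilting stand, drawing it squarely out of the mouth without forcing it, and set it down gently, rib upward, flat on the floor of the tray. Leave the other things on the bench where they are.

Things in the scene. Friction and masses are not known exactly. Their poses are not given: they have to be found in the camera images.
- housing: Round aluminium gearbox housing (flange 144 mm across at the mouth, bore 97 mm) fixed on a grey stand 190 x 170 mm. It leans 32 degrees from vertical, its mouth facing up and towards the robot. Origin: centre of the mouth plane, 148 mm above the bench; z points out of the mouth along the bore, y is level. Stand placed and turned differently each time.
- cover: Aluminium end cover, loose in the mouth, 0.45 kg. Along its z, from its origin (centre of the underside): spigot 93 mm across, z 0 to 12 mm, inside the bore; flange 124 mm across, z 12 to 22, resting on the mouth; straight grip rib, z 22 to 58, 26 mm wide in x, 84 mm long in y. In place its axes match the housing's: z out of the mouth, rib level.
- tray: Low open tray of bare steel, 270 (x) x 210 (y) mm outside, walls 4 mm thick and 28 mm high, floor 4 mm thick; fixed to the bench. Origin: centre of its underside; z up. Lies on the robot's left or right.
- mat: Flat brown cork mat, 270 (x) x 210 (y) x 5 mm, fixed to the bench on the other side from the tray. Origin: centre of its underside.
- mallet: Mallet lying flat in the tray, 190 mm long along its x, 0.4 kg: block head 46 (x) x 92 (y) x 46 (z) mm, black with white faces, centred at x = +70 mm; wooden handle 26 mm wide, z = 10 to 36 mm, ending in a pommel at x = -97 mm. Origin: middle of its length, on its underside.
- mallet_grip (a point): A good place to grip the mallet: on the handle's centre line 27 mm from the head, at x = +20 mm, 23 mm above the mallet's underside.
- hub: Bystander: stepped dark steel hub, 90 mm across, 75 mm high. Origin under its centre.
- bearing: Bystander: steel bearing ring lying flat, 80 mm across, 18 mm high. Origin under its centre.
- wrench: Bystander: steel wrench lying flat, 170 mm long along its x.
- screwdriver: Bystander: green-handled screwdriver, 200 mm long along its x.
- oilcan: Bystander: upright grey can, 66 mm across, 150 mm high. Origin under its centre.
- piston: Bystander: open aluminium piston shell, 80 mm across, 70 mm high. Origin under its centre.

How it is judged:
By the outcome, as a careful person would: the job done as asked, in the order asked, and still so for the second after the job is handed in, with the robot touching nothing.
It also fails if it takes over 69 s, if anything falls off the work surface, if the arm or the gripper's body presses on something with over 40 N, if the wrist force passes 120 N, or if a joint passes its speed limit or range.

ROBOT

A 6-joint arm with a two-finger parallel gripper is mounted at the origin on the work surface. World frame = base frame: x ahead of the robot, y to its left, z up, the work surface at z = 0. Lengths are in m, angles in rad, forces in N, time in s.
With the tool pointing down it reaches from about 0.2 to 0.875 m from the base axis. Payload 3.4 kg.
Tool frame: the origin (TCP) lies midway between the tips of the shut fingers; the grasp point (between the pads) lies 19 mm behind it (bot.grip_point_offset is the distance from the TCP to the grasp point, in m); y points along the fingers, z is the direction in which the jaws open and shut, and the axes are right-handed (so a half turn about y gives the same grasp; the last joint's range is limited). The gripper opens to 94 mm and grips with 3 to 60 N. Pads are 16 mm wide; open, the fingers measure 119 mm over their backs; the gripper's body (75 mm by 177 mm) begins 78 mm behind the grasp point.
Start: joints at [-0.121, 0.276, 1.505, -0, 1.361, -0.121], TCP at [0.575, -0, 0.205] pointing down, gripper open.
Joint ranges: [-2.89, 2.89], [-0.75, 2.08], [0.22, 2.7], [-1.18, 4.32], [0.11, 2.71], [-2.7, 2.7]. Speed limits (rad/s): [2.57, 2.57, 3.14, 3.14, 3.14, 3.14].

INTERFACE

Orientations are given as a rotation vector (axis times angle).
In Python, from workcell import bot gives the robot as it stands.
- The arm moves only by the shell command python3 -m crank 'ROWS' [OPENING]. ROWS is text: rows parted by semicolons, each of 4 numbers parted by spaces: the shift along the tool's x, y, z in cm, then the turn about the tool's y in rad. A call has 1 to 20 rows; each row shifts and turns the pose as measured when the row begins, along the tool's axes as they then stand; what a row does not reach is not made up. A row lasts 1/8 s, in which the tool goes at most 62.5 mm and 10.7 degrees, less where a joint would pass 70% of its speed; a pose out of reach is approached as far as the arm can. A call is refused whole if a number of a shift passes 6.25 or a number of a turn 0.188, either way. A call with a gripper value outside its range is refused whole. OPENING is the gripper command: -1 is shut, 1 is fully open, values between are in proportion, set as the call begins (- or left out, the last holds). The fingers move at their own pace and stop on an object; the grip force is fixed at half the most. Time passes only in rows, so rows that do not move let the fingers close. It gives the time, the measured TCP pose, the force and the opening at its end, in the units of the state.
- bot.state(): the state, without advancing time (a new reading comes with each control period).
- bot.snapshot(name): name is "scene" or "side" or "wrist"; returns a dict with "img" (420x560x3 uint8, red, green, blue), "depth" (420x560 float32, m along the optical axis (not along the pixel's ray), 0 where there is no reading), "fx", "fy", "cx", "cy" (pixels), "rvec" (rotation vector, rad) and "tvec" (3), from world to camera coordinates, as OpenCV has them. Camera axes: x right, y down, z forward; pixel columns grow to the right and rows downward; lengths in m; the calibration is good to about 2 mm. A picture is of the moment at which its call begins.
- bot.finish_job(): hands the job in, once; it reports no verdict.
Trained networks look in a picture, given as the dict that the camera call returned (one of the last four; its "shot" number tells which), for a name from the list of things; names that differ only in an ending like _2 or _b are one class to them, and where a whole thing is asked for, a point or a joint stands for the part that bears it (a point fixed in the world has none). Each returns a list of dicts, best first, with "conf" (0 to 1); they miss things now and then, are a little off and sometimes report something else, mostly with a low value. They report only what shows in the picture. A call takes as long as a camera call.
- bot.outline_of(picture, name): "region" (420x560 bool, what is visible of it) and "rect" ([left, top, right, bottom] in pixels, round what is visible of it).
- bot.tip_of(picture, name): "uv" ([column, row] in pixels: a listed point, or the origin of a listed thing).
The state is a dict: "time_s": time; "joints": joint angles; "joint_vel": joint speeds; "effort": joint torques, N m; "tcp_pos": TCP position; "ee_rot": TCP orientation; "wrist_force": force on the tool from outside, world axes, zero at the start; "wrist_torque": the same for the moment, N m; "width": finger opening in m.
Only numpy, scipy, OpenCV 4.12 (cv2) and the standard library are available. Lean on these libraries where they do the work, as an engineer would, in place of code of your own. Each camera call takes 0.05 s, during which the arm holds its last target. There are 200 camera calls.

## Working session

There is one attempt and no reset: what is moved stays moved. The work goes in short steps, Python scripts to look and compute and a shell command to move; the robot and the scene stay as the last step left them, time stands still between calls to the robot, and variables do not carry over. Pictures are saved under pics/ and viewed, about 8 in all and at most 12, crops included, and the job is handed in when it is done.

```bash
ls; mkdir -p pics; cat > h.py <<'E'
import numpy as np, cv2
from scipy.spatial.transform import Rotation as R
from workcell import bot
np.set_printoptions(precision=4,suppress=True)
def cloud(p):
    d=p["depth"];v,u=np.mgrid[:d.shape[0],:d.shape[1]]
    c=np.stack([(u-p["cx"])/p["fx"]*d,(v-p["cy"])/p["fy"]*d,d],-1)
    return (c-np.array(p["tvec"]).ravel())@R.from_rotvec(np.array(p["rvec"]).ravel()).as_matrix()
def save(p,n): cv2.imwrite("pics/"+n,p["img"][:,:,::-1])
def proj(p,X): return cv2.projectPoints(np.array(X,float).reshape(-1,3),np.array(p["rvec"],float),np.array(p["tvec"],float),np.array([[p["fx"],0,p["cx"]],[0,p["fy"],p["cy"]],[0,0,1.]]),None)[0].reshape(-1,2)
def st():
    s=bot.state();return s,np.array(s["tcp_pos"]),R.from_rotvec(s["ee_rot"])
E
python3 - <<'E'
from h import *
s,p,r=st();print(s["time_s"],p,r.as_matrix(),s["width"])
for cam in("scene","side"):
    P=bot.snapshot(cam);save(P,cam+"1.png");W=cloud(P)
    print(cam,"campos",-R.from_rotvec(np.ravel(P["rvec"])).inv().apply(np.ravel(P["tvec"])))
    for n in"housing cover tray mat mallet mallet_grip hub bearing wrench screwdriver oilcan piston".split():
        t=bot.tip_of(P,n)
        o=bot.outline_of(P,n)
        if t: u=np.array(t[0]["uv"]);i=u.round().astype(int).clip(0,[559,419]);print(n,"tip",t[0]["conf"],u,W[i[1],i[0]])
        if o:
            g=o[0]["region"]&(P["depth"]>0);w=W[g];print("   out",o[0]["conf"],o[0]["rect"],g.sum(),np.median(w,0),np.percentile(w,2,0),np.percentile(w,98,0))
E
```

```text
pics
0.0 [0.5745 0.     0.2046] [[ 0.     -0.0017  1.    ]
 [-1.      0.0002  0.    ]
 [-0.0002 -1.     -0.0017]] 0.09410632692440785
scene campos [ 1.0061 -0.673   1.002 ]
housing tip 0.77 [291.5 209.8] [ 0.6148 -0.0723  0.1768]
   out 0.58 [269.5, 197.5, 321.6, 249.9] 1322 [ 0.6538 -0.0855  0.1375] [ 0.5774 -0.1211  0.0875] [ 0.6921 -0.012   0.1846]
cover tip 0.69 [291.3 210.4] [ 0.6117 -0.0725  0.175 ]
   out 0.84 [269.2, 187.1, 310.3, 220.1] 869 [ 0.5871 -0.0621  0.1771] [ 0.5467 -0.1094  0.1371] [0.6353 0.0028 0.1932]
tray tip 0.91 [196.6 282. ] [ 0.4765 -0.3433  0.0466]
   out 0.56 [133.6, 235.3, 252.0, 334.1] 5265 [ 0.4363 -0.3428  0.0062] [ 0.3098 -0.4385  0.0014] [ 0.5826 -0.2237  0.0305]
mat tip 0.93 [311.3 150.8] [0.619  0.012  0.3317]
   out 0.96 [283.1, 130.7, 351.9, 179.1] 1034 [0.5002 0.3751 0.0074] [0.3614 0.2382 0.0027] [0.558  0.4469 0.012 ]
mallet tip 0.76 [194.5 282.1] [ 0.4666 -0.3461  0.0415]
   out 0.86 [162.8, 255.2, 230.9, 312.5] 1275 [ 0.5075 -0.3444  0.0427] [ 0.3612 -0.387   0.0068] [ 0.5425 -0.2996  0.054 ]
mallet_grip tip 0.83 [196.5 283.2] [ 0.4718 -0.3
[... 2483 characters left out ...]
wrench tip 0.79 [314.  275.4] [0.3778 0.0948 0.0095]
   out 0.72 [283.9, 268.4, 343.0, 279.8] 338 [0.3802 0.0907 0.0064] [ 0.3106  0.0412 -0.0023] [0.4514 0.1417 0.0118]
screwdriver tip 0.6 [224.2 386.9] [0.4024 0.5414 0.0247]
   out 0.62 [191.0, 368.6, 253.1, 409.5] 477 [0.3712 0.5416 0.0225] [ 0.3199  0.5273 -0.0006] [0.4457 0.551  0.0278]
oilcan tip 0.66 [271.1 181.2] [ 0.6259 -0.0561  0.1846]
   out 0.53 [266.2, 159.6, 287.3, 177.2] 181 [ 0.7078 -0.2254  0.0927] [ 0.69   -0.2576  0.0585] [ 0.7401 -0.2176  0.1354]
piston tip 0.75 [371.7 168.9] [ 0.4208 -0.5136  0.0284]
   out 0.8 [364.8, 149.8, 384.7, 172.5] 389 [ 0.4256 -0.5291  0.0472] [ 0.3919 -0.5855  0.0012] [ 0.4623 -0.5061  0.0717]
```

```bash
python3 - <<'E'
from h import *
S=[bot.snapshot(c) for c in("scene","side")]
cv2.imwrite("pics/both.png",np.hstack([S[0]["img"][60:400,90:490],S[1]["img"][60:400,90:490]])[:,:,::-1])
for P in S:
    W=cloud(P)
    for n in("tray","mat"):
        m=bot.outline_of(P,n)[0]["region"].astype(np.uint8)&(P["depth"]>0)
        w=W[m>0];w=w[(w[:,2]<.035)]
        w=w[np.abs(w[:,:2]-np.median(w[:,:2],0)).max(1)<.2]
        print(n,cv2.minAreaRect(w[:,:2].astype(np.float32)*1000), np.median(w[:,2]))
    m=bot.outline_of(P,"mallet")[0]["region"]&(P["depth"]>0)
    w=W[m]; w=w[(w[:,2]>.022)&(w[:,2]<.06)]
    hd=w[w[:,2]>.045]; ha=w[(w[:,2]<.043)&(w[:,2]>.03)&(w[:,0]<.485)]
    print("head",cv2.minAreaRect(hd[:,:2].astype(np.float32)*1000),"n",len(hd),"z",np.median(hd[:,2]))
    c=ha[:,:2].mean(0);v=np.linalg.svd(ha[:,:2]-c)[2][0];print("handle",c,v,len(ha),np.percentile(ha,[2,98],axis=0))
    m=bot.outline_of(P,"cover")[0]["region"]&(P["depth"]>0);w=W[m]
    w=w[np.linalg.norm(w-np.median(w,0),axis=1)<.09]
    np.save("pics/cov_%s.npy"%P["shot"],w)
    # planes by ransac
    rng=np.random.default_rng(0);q=w
    for k in range(3):
        best=None
        for _ in range(800):
            a=q[rng.choice(len(q),3,False)];nn=np.cross(a[1]-a[0],a[2]-a[0]);L=np.linalg.norm(nn)
            if L<1e-5:continue
            nn/=L;i=np.abs((q-a[0])@nn)<.002
            if best is None or i.sum()>best.sum():best=i
        b=q[best];c=b.mean(0);nn=np.linalg.svd(b-c)[2][2];nn*=np.sign(nn[2]);
        print("plane",len(b),c,nn,"tilt",np.degrees(np.arccos(nn[2])),"az",np.degrees(np.arctan2(nn[1],nn[0])));q=q[~best]
        if len(q)<60:break
E
```

```text
tray ((433.964599609375, -324.8506774902344), (293.73675537109375, 226.61962890625), 4.5098347663879395) 0.006231810203923983Traceback (most recent call last):
  File "<stdin>", line 7, in <module>
IndexError: list index out of range
```

View pics/both.png

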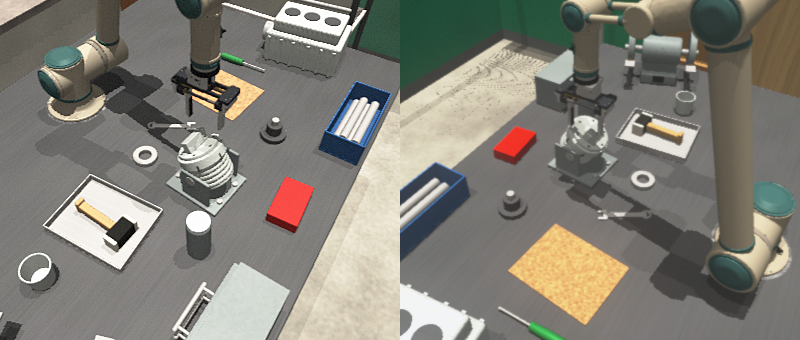

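The pictures show the tray and mallet (head to +x) at the lower left of the scene view (about 105,220), the mat on the other side, and the covered housing in the middle (205,165) just ahead of the gripper. The red block and the other things are well clear.

```bash
cat > m.py <<'E'
from h import *
def rect(P,W,n):
    o=bot.outline_of(P,n)
    if not o: print(n,"none");return
    m=o[0]["region"]&(P["depth"]>0); w=W[m]; w=w[w[:,2]<.035]; w=w[np.abs(w[:,:2]-np.median(w[:,:2],0)).max(1)<.18]
    print(n,len(w),cv2.minAreaRect(w[:,:2].astype(np.float32)*1000),np.percentile(w,[.5,99.5],axis=0).ravel())
def mallet(P,W):
    o=bot.outline_of(P,"mallet")
    if not o: print("mallet none");return
    w=W[o[0]["region"]&(P["depth"]>0)]; z0=np.percentile(w[:,2],98)-.046
    hd=w[w[:,2]>z0+.041]; ha=w[(w[:,2]<z0+.039)&(w[:,2]>z0+.03)]
    hc=np.median(hd[:,:2],0);ha=ha[np.linalg.norm(ha[:,:2]-hc,axis=1)>.045]
    print("z0",z0,"head",cv2.minAreaRect(hd[:,:2].astype(np.float32)*1000),len(hd))
    c=ha[:,:2].mean(0);v=np.linalg.svd(ha[:,:2]-c,full_matrices=False)[2][0];v*=np.sign(v@(hc-c))
    print("handle",c,"az",np.degrees(np.arctan2(v[1],v[0])),len(ha),"perp head off",np.cross(v,hc-c), "along",np.percentile((ha[:,:2]-hc)@v,[1,99]))
def planes(w,k=3,mn=50):
    rng=np.random.default_rng(0);out=[]
    while k and len(w)>mn:
        k-=1;best=np.zeros(len(w),bool)
        for _ in range(800):
            a=w[rng.choice(len(w),3,False)];nn=np.cross(a[1]-a[0],a[2]-a[0]);L=np.linalg.norm(nn)
            if L<1e-5:continue
            i=np.abs((w-a[0])@(nn/L))<.002
            if i.sum()>best.sum():best=i
        b=w[best];c=b.mean(0);nn=np.linalg.svd(b-c,full_matrices=False)[2][2];nn*=np.sign(nn[2])
        print("plane",len(b),c,nn,"tilt %.1f az %.1f"%(np.degrees(np.arccos(nn[2])),np.degrees(np.arctan2(nn[1],nn[0]))),"rect",cv2.minAreaRect((((b-c)@np.linalg.svd(b-c,full_matrices=False)[2][:2].T)*1000).astype(np.float32))[1]);out.append((c,nn,b));w=w[~best]
    return out
def cover(P,W):
    o=bot.outline_of(P,"cover")
    if not o: print("cover none");return
    w=W[o[0]["region"]&(P["depth"]>0)];return planes(w[np.linalg.norm(w-np.median(w,0),axis=1)<.09])
E
python3 - <<'E'
from m import *
for c in("scene","side"):
    P=bot.snapshot(c);W=cloud(P);print(c)
    rect(P,W,"tray");rect(P,W,"mat");mallet(P,W);cover(P,W)
E
```

```text
scene
tray 5379 ((433.80584716796875, -323.68243408203125), (293.63934326171875, 228.1997833251953), 4.443658828735352) [ 0.3039 -0.4432  0.0002  0.5864 -0.219   0.032 ]
mat 1018 ((449.33416748046875, 341.6069030761719), (211.9612274169922, 215.52362060546875), 84.45671844482422) [0.3455 0.2336 0.0017 0.5597 0.4496 0.0133]
z0 0.008442389865420528 head ((449.8830871582031, -341.0510559082031), (92.56411743164062, 186.0109100341797), 89.14302825927734) 446
handle [ 0.4256 -0.3404] az -3.7544428909095027 283 perp head off 0.0039009246761602446 along [-0.1555  0.021 ]
plane 346 [ 0.5998 -0.0601  0.1688] [-0.5259  0.0412  0.8496] tilt 31.8 az 175.5 rect (103.9646224975586, 118.9937973022461)
plane 229 [ 0.5819 -0.0524  0.1806] [ 0.8394 -0.07    0.5389] tilt 57.4 az -4.8 rect (104.36448669433594, 44.04845428466797)
plane 79 [ 0.5628 -0.0529  0.1878] [-0.5203  0.0329  0.8534] tilt 31.4 az 176.4 rect (21.658924102783203, 80.1085433959961)
side
tray 2189 ((456.30938720703125, -347.711181640625), (285.3100891113281, 260.88397216796875), 4.872787952423096) [ 0.3083 -0.4464 -0.0027  0.5869 -0.2134  0.0318]
mat 6263 ((428.4484558105469, 346.93017578125), (214.6605682373047, 275.8499450683594), 84.80914306640625) [ 0.2892  0.2396 -0.0006  0.5657  0.4596  0.0103]
z0 0.007715684486397312 head ((456.2131652832031, -320.886474609375), (88.73640441894531, 191.97422790527344), 76.92792510986328) 130
handle [ 0.4225 -0.335 ] az -9.924894385506335 109 perp head off 0.017636436531078468 along [-0.1609  0.0172]
plane 356 [ 0.5882 -0.0391  0.1565] [-0.5441  0.0296  0.8385] tilt 33.0 az 176.9 rect (119.2522201538086, 116.3198471069336)
plane 140 [ 0.5827 -0.0404  0.1534] [-0.4774  0.0346  0.878 ] tilt 28.6 az 175.9 rect (108.46733093261719, 116.41781616210938)
plane 64 [ 0.5927 -0.0338  0.1579] [-0.614   0.0801  0.7852] tilt 38.3 az 172.6 rect (103.72220611572266, 110.51194763183594)
```

```bash
python3 -m crank '0 -4 0 0; 0 -4 0 0; 5 0 -1.4 0; 5 0 -1.4 0; 5 0 -1.4 0; 5 0 -1.4 0; 5 0 -1.4 0; 5 0 -1.4 0; 4.5 0 -1.4 0; 0 0 0 -.185; 0 0 0 -.185; 0 0 0 -.185; 0 0 0 -.185; 0 0 0 -.185; 0 0 0 -.185; 0 0 0 -.185; 0 0 0 -.185' 0.2
cat > w.py <<'E'
from m import *
s,p,r=st();print(s["time_s"],p,"zaz",np.degrees(np.arctan2(*r.as_matrix()[:2,2][::-1])),"y",r.as_matrix()[:,1],s["width"],s["wrist_force"],s["joints"])
E
python3 - <<'E'
from w import *
P=bot.snapshot("wrist");save(P,"w1.png");W=cloud(P)
mallet(P,W);rect(P,W,"tray")
t=bot.tip_of(P,"mallet_grip")
for a in t[:2]: u=np.round(a["uv"]).astype(int);print(a,W[u[1],u[0]])
E
```

```text
time_s: 5.32
tcp_pos: [0.4749, -0.3573, 0.287]
ee_rot: [-1.571, 0.047, -0.049]
wrist_force: [-1.0, -0.5, 0.5]
width: 0.0565
5.325 [ 0.4749 -0.3573  0.287 ] zaz 86.5040159958482 y [ 0.0015 -0.0007 -1.    ] 0.05652456782717599 [-1.0466 -0.5483  0.5196] [-0.7625  0.2722  1.3117  0.0005  1.5561 -2.2723]
z0 0.006214433044658171 head ((445.4129333496094, -338.830322265625), (90.89817810058594, 188.5200653076172), 88.56055450439453) 1996
handle [ 0.4157 -0.3378] az -2.816794704482376 1296 perp head off 0.003809648972823121 along [-0.1467 -0.045 ]
tray 21198 ((448.51409912109375, -328.4139709472656), (280.3139343261719, 223.3325958251953), 4.195858001708984) [ 0.3059 -0.4396  0.0027  0.5803 -0.2207  0.03  ]
{'uv': [296.8, 176.4], 'conf': 0.6} [ 0.4655 -0.3308  0.0411]
```

View pics/w1.png

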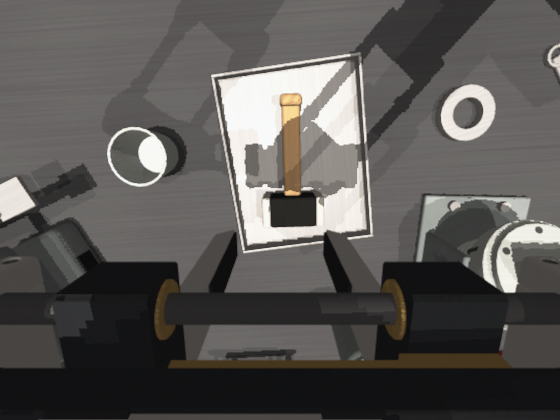

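```bash
python3 - <<'E'
from w import *
P=bot.snapshot("wrist");W=cloud(P);im=cv2.cvtColor(P["img"],cv2.COLOR_RGB2HSV)
o=bot.outline_of(P,"mallet")[0]["region"]
w=W[o];h=w[(w[:,2]>.03)&(w[:,2]<.046)]
for a in np.arange(.36,.49,.02):
    q=h[abs(h[:,0]-a)<.005]; print(a,len(q),np.percentile(q[:,1],[5,50,95]),np.median(q[:,2]))
q=w[(w[:,2]>.046)&(w[:,0]>.47)];print("head",cv2.minAreaRect(q[:,:2].astype(np.float32)*1000),q[:,0].min(),np.median(q[:,2]))
q=w[w[:,2]>.02];print("x ext",np.percentile(q[:,0],[.5,99.5]))
E
```

```text
5.525 [ 0.4749 -0.3573  0.2871] zaz 85.96860624918334 y [ 0.0016 -0.0008 -1.    ] 0.0561530035685522 [-0.4891 -0.0229  0.8106] [-0.7625  0.2722  1.3117  0.0005  1.556  -2.263 ]
0.36 3 [-0.35   -0.3499 -0.3488] 0.03688025542435687
0.38 130 [-0.3471 -0.3369 -0.325 ] 0.04072700252414609
0.4 133 [-0.3486 -0.3372 -0.3256] 0.04062809393569998
0.42000000000000004 128 [-0.3491 -0.337  -0.3257] 0.040621369246159666
0.44000000000000006 123 [-0.3499 -0.3392 -0.3266] 0.04068565333729556
0.4600000000000001 116 [-0.3507 -0.339  -0.3275] 0.04069380989610385
0.4800000000000001 113 [-0.3494 -0.3388 -0.327 ] 0.04049063433757817
head ((516.958984375, -340.8429870605469), (91.09970092773438, 46.00227737426758), 88.69161987304688) 0.4932501931534836 0.0505664131094342
x ext [0.3525 0.5386]
```

Wrist view: handle from (291,97) to (293,192), head at (293,210). The measured heights and sizes agree with the given ones.

```bash
python3 -m crank '-0.9 0 1.8 -.04; 0 5 0 0; 0 5 0 0; 0 5 0 0; 0 5 0 0; 0 3 0 0; 0 0 0 0'; python3 - <<'E'
from w import *
E
```

```text
time_s: 6.5
tcp_pos: [0.4697, -0.3404, 0.053]
ee_rot: [-1.576, 0.026, -0.036]
wrist_force: [-0.9, 0.5, -0.4]
width: 0.056
6.5 [ 0.4697 -0.3404  0.053 ] zaz 87.73433224308121 y [ 0.0067 -0.0054 -1.    ] 0.05595707239294589 [-0.8877  0.5042 -0.4469] [-0.7476  0.4018  1.7234  0.0007  1.0078 -2.2792]
```

```bash
python3 -m crank '-.3 2 .1 0; 0 1.6 0 0; 0 0.6 0 0; 0 0 0 0'; python3 -m crank '0 0 0 0; 0 0 0 0; 0 0 0 0; 0 0 0 0; 0 0 0 0; 0 0 0 0' -1; python3 -m crank '0 -1 0 0; 0 -3 0 0; 0 -5 0 0; 0 -5 0 0; 0 -5 0 0; 0 -5 0 0; 0 -4 0 0; 0 0 0 0'
```

```text
time_s: 7.0
tcp_pos: [0.4706, -0.3428, 0.0145]
ee_rot: [-1.582, 0.022, -0.044]
wrist_force: [-0.1, -0.2, 0.7]
width: 0.0567
time_s: 7.75
tcp_pos: [0.4714, -0.343, 0.0162]
ee_rot: [-1.583, 0.021, -0.046]
wrist_force: [-0.1, -0.0, 1.0]
width: 0.0258
time_s: 8.75
tcp_pos: [0.4647, -0.3385, 0.3042]
ee_rot: [-1.581, 0.025, -0.041]
wrist_force: [-0.4, -0.1, -3.9]
width: 0.0261
```

```bash
python3 -m crank '0 0 3 0; 0 0 5 0; 0 0 5 0; 0 0 5 0; 0 0 5 0; 0 0 5 0; 0 0 5 0; 0 0 5 0; 0 0 5 0; 0 0 5 0; 0 0 5 0; 0 0 5 0; 0 0 5 0; 0 0 4 0; 0 0 2 0; 0 0 0 0'; python3 - <<'E'
from w import *
P=bot.snapshot("side");W=cloud(P);save(P,"s2.png");rect(P,W,"mat");rect(P,W,"tray")
E
```

```text
time_s: 10.75
tcp_pos: [0.4771, 0.3702, 0.2581]
ee_rot: [-1.585, 0.076, 0.004]
wrist_force: [-0.3, -0.4, -3.4]
width: 0.0263
10.75 [0.4771 0.3702 0.2581] zaz 87.37920511043382 y [-0.0509 -0.0139 -0.9986] 0.026263038810725357 [-0.3235 -0.437  -3.4355] [ 0.5356  0.327   1.303   0.0141  1.5624 -0.9896]
mat 6251 ((426.8837890625, 347.14007568359375), (212.63201904296875, 274.526611328125), 84.17497253417969) [ 0.2879  0.2383 -0.0004  0.5635  0.459   0.0103]
tray 2880 ((457.6906433105469, -349.79290771484375), (287.2655029296875, 264.3968200683594), 5.529345989227295) [ 0.3088 -0.4493 -0.0026  0.5963 -0.2151  0.031 ]
```

View pics/s2.png

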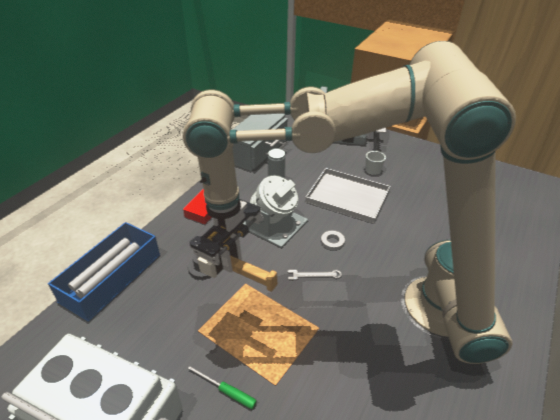

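Side view: the mallet hangs above the mat at about (240,265), its head towards +x. The tray is empty at (348,193).

```bash
python3 -m crank '-1.8 3 -2 0; 0 4 0 0; 0 4 0 0; 0 4 0 0; 0 3 0 0; 0 1 0 0; 0 0 0 0'; python3 - <<'E'
from w import *
E
```

```text
time_s: 11.78
tcp_pos: [0.454, 0.3365, 0.0722]
ee_rot: [-1.583, 0.077, -0.018]
wrist_force: [-0.3, -0.0, -3.1]
width: 0.0258
11.775 [0.454  0.3365 0.0722] zaz 86.53023083512319 y [-0.038  -0.0115 -0.9992] 0.025780554113637996 [-0.2649 -0.0307 -3.1069] [ 0.5089  0.3862  1.6933  0.0095  1.1008 -1.0056]
```

```bash
python3 -m crank '0 2.5 0.6 0; 0 1.5 0 0; 0 .7 0 0; 0 .3 0 0; 0 0 0 0'
```

```text
time_s: 12.4
tcp_pos: [0.4578, 0.3433, 0.0269]
ee_rot: [-1.577, 0.07, -0.028]
wrist_force: [-0.4, -0.3, -3.0]
width: 0.0257
```

```bash
python3 -m crank '0 .4 0 0; 0 .3 0 0; 0 .3 0 0; 0 0 0 0'; python3 -m crank '0 .3 0 0; 0 0 0 0'
```

```text
time_s: 12.9
tcp_pos: [0.4582, 0.3445, 0.0182]
ee_rot: [-1.574, 0.068, -0.029]
wrist_force: [-1.2, -0.2, -2.8]
width: 0.0259
time_s: 13.15
tcp_pos: [0.4585, 0.3446, 0.0174]
ee_rot: [-1.574, 0.067, -0.03]
wrist_force: [-0.2, -0.7, -3.0]
width: 0.0255
```

```bash
python3 -m crank '0 .3 0 0; 0 .3 0 0; 0 0 0 0';python3 -m crank '0 .3 0 0; 0 .2 0 0; 0 0 0 0'
```

```text
time_s: 13.52
tcp_pos: [0.459, 0.3446, 0.0174]
ee_rot: [-1.573, 0.064, -0.032]
wrist_force: [0.4, 0.0, -2.9]
width: 0.0257
time_s: 13.9
tcp_pos: [0.4593, 0.3446, 0.017]
ee_rot: [-1.572, 0.063, -0.033]
wrist_force: [-0.7, 0.4, -3.3]
width: 0.0259
```

```bash
python3 -m crank '0 .6 0 0; 0 0 0 0';python3 -m crank '0 .7 0 0; 0 0 0 0'
```

```text
time_s: 14.15
tcp_pos: [0.4612, 0.3446, 0.0159]
ee_rot: [-1.572, 0.059, -0.036]
wrist_force: [0.1, 0.5, -3.4]
width: 0.0259
time_s: 14.4
tcp_pos: [0.4636, 0.3448, 0.0133]
ee_rot: [-1.571, 0.054, -0.04]
wrist_force: [-1.7, 0.3, -4.6]
width: 0.0259
```

```bash
python3 - <<'E'
from w import *
P=bot.snapshot("side");cv2.imwrite("pics/s3.png",cv2.resize(P["img"][200:390,150:360],None,fx=3,fy=3)[:,:,::-1])
W=cloud(P);o=bot.outline_of(P,"mallet")
if o:
    w=W[o[0]["region"]&(P["depth"]>0)];print(len(w))
    for a in np.arange(.33,.56,.02):
        q=w[abs(w[:,0]-a)<.01]
        if len(q)>3: print(a,len(q),np.percentile(q[:,2],[5,50,95]),np.median(q[:,1]))
E
```

```text
14.4 [0.4636 0.3448 0.0133] zaz 86.58677556420348 y [-0.009 -0.    -1.   ] 0.025863744284205688 [-1.6841  0.344  -4.57  ] [ 0.5161  0.4514  1.7591  0.0055  0.939  -0.9984]
637
0.35000000000000003 113 [0.0197 0.0449 0.0525] 0.3572519726428578
0.37000000000000005 78 [0.0238 0.0396 0.0438] 0.3574912831265582
0.39000000000000007 87 [0.0078 0.0396 0.0433] 0.3546389134160558
0.4100000000000001 88 [0.0118 0.0398 0.0436] 0.3539160544605682
0.4300000000000001 84 [0.0165 0.0399 0.0443] 0.35318303646594673
0.4500000000000001 75 [0.0248 0.0402 0.0449] 0.35184840866026434
0.47000000000000014 17 [0.0398 0.0423 0.0584] 0.34275256855931546
0.49000000000000016 35 [0.0066 0.0218 0.0393] 0.3878967459731054
0.5100000000000002 39 [0.0083 0.0268 0.0412] 0.38824745170487546
0.5300000000000002 21 [0.0067 0.0221 0.0353] 0.3865731897518085
```

View pics/s3.png

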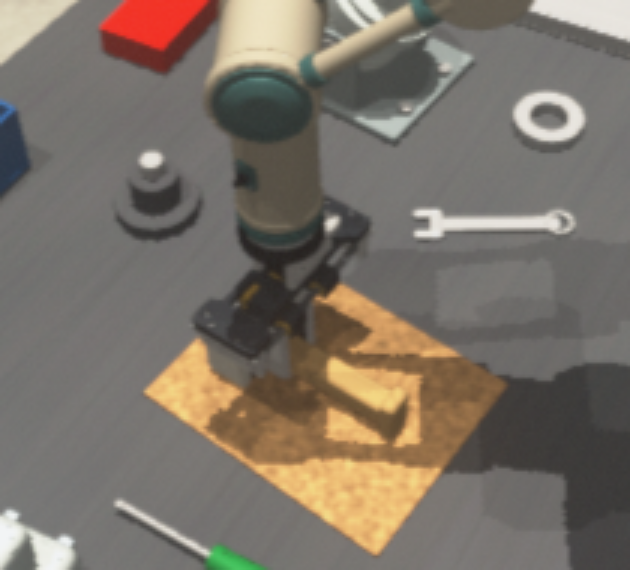

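The handle top is level at 40 mm and the handle lies well inside the mat, so the mallet is resting on the cork. I'll release it and retreat.

```bash
python3 -m crank '0 0 0 0; 0 0 0 0; 0 0 0 0' 0.2;  python3 -m crank '0 -2 0 0; 0 -4 0 0; 0 -5 0 0; 0 -5 0 0; 0 -5 0 0; 0 -5 0 0; 0 -4 0 0; 0 0 0 0' 1; python3 - <<'E'
from w import *
P=bot.snapshot("wrist");W=cloud(P);o=bot.outline_of(P,"mallet")
w=W[o[0]["region"]];q=w[w[:,2]>.02];print(cv2.minAreaRect(q[:,:2].astype(np.float32)*1000));rect(P,W,"mat")
for a in np.arange(.35,.56,.03):
    q=w[abs(w[:,0]-a)<.01]
    if len(q): print(a,len(q),np.median(q[:,2]),np.median(q[:,1]))
E
```

```text
time_s: 14.88
tcp_pos: [0.4633, 0.3447, 0.0108]
ee_rot: [-1.572, 0.056, -0.038]
wrist_force: [0.9, -0.5, -0.8]
width: 0.0523
time_s: 15.88
tcp_pos: [0.4665, 0.3452, 0.3166]
ee_rot: [-1.575, 0.06, -0.034]
wrist_force: [0.7, 0.2, -0.0]
width: 0.0943
15.875 [0.4665 0.3452 0.3166] zaz 86.59227889381783 y [-0.0165 -0.0038 -0.9999] 0.09426367438603232 [ 0.6628  0.2251 -0.0321] [ 0.514   0.2548  1.266   0.0048  1.637  -0.997 ]
((435.1923522949219, 346.1331481933594), (92.03240966796875, 188.0735321044922), 87.19921875)
mat 17239 ((422.7927551269531, 349.2726135253906), (211.0824432373047, 272.4710388183594), 83.87141418457031) [0.2842 0.2373 0.0034 0.5592 0.4596 0.0083]
0.35 272 0.050745117989142934 0.3515605797240925
0.38 233 0.04163591795016466 0.35033303439569746
0.41000000000000003 238 0.04163693848703533 0.3494564915464567
0.44000000000000006 213 0.04152713223141519 0.34652620579849186
0.4700000000000001 217 0.04132760246660199 0.3446426153071284
0.5000000000000001 728 0.05169421772007947 0.3428697201745218
0.5300000000000001 307 0.05146364542866701 0.34789913399328704
```

Mallet is flat on the mat (handle top 41.5 mm, head top 51.5 mm) and inside its edges. Now to the cover.

```bash
python3 -m crank '1.3 0 -4.4 0; 1.3 0 -4.4 0; 1.3 0 -4.4 0; 1.3 0 -4.4 0; 1.3 0 -4.4 0; 1.3 0 -4.4 0; 1.3 0 -4.4 0; 1.3 0 -4.4 0; 0 0 -3.5 0; 0 0 0 0'; python3 - <<'E'
from w import *
P=bot.snapshot("wrist");W=cloud(P);save(P,"w4.png");cover(P,W)
for n in("cover","housing"):
    print(n,bot.tip_of(P,n))
E
```

```text
time_s: 17.27
tcp_pos: [0.5391, -0.0602, 0.289]
ee_rot: [-1.582, 0.096, 0.008]
wrist_force: [0.5, 0.3, 0.2]
width: 0.0942
17.275 [ 0.5391 -0.0602  0.289 ] zaz 86.7921521489861 y [-0.0664 -0.0104 -0.9977] 0.09422049240867096 [0.4741 0.2543 0.2045] [-0.2214  0.231   1.3657 -0.0248  1.6073 -1.7359]
plane 6094 [ 0.5849 -0.0492  0.1584] [-0.5265  0.0418  0.8491] tilt 31.9 az 175.5 rect (112.958984375, 121.6260757446289)
plane 1931 [ 0.5636 -0.0466  0.1872] [-0.5116  0.0426  0.8582] tilt 30.9 az 175.2 rect (83.32513427734375, 25.743074417114258)
plane 543 [ 0.5823 -0.0488  0.1794] [ 0.8403 -0.0696  0.5376] tilt 57.5 az -4.7 rect (43.026973724365234, 107.67338562011719)
cover [{'uv': [290.1, 246.0], 'conf': 0.83}]
housing []
```

View pics/w4.png

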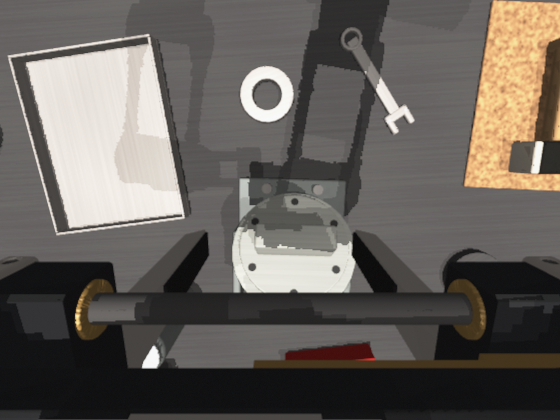

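Wrist view: cover with its rib at about (290,238) between the finger tips. Rib-top plane measures 83x26 mm with normal tilted 31.9°, as given. The plan is to grip the rib's ends with the tool vertical (the jaw axis is level, along the rib).

```bash
python3 -m crank '3.2 0 1.2 .02; 0 3 0 0; 0 2 0 0; 0 0 0 0'; python3 - <<'E'
from w import *
for k in range(2):
    P=bot.snapshot("wrist");W=cloud(P);pl=cover(P,W)
    for c,n,b in pl:
        e=np.cross(n,[0,0,1]);e/=np.linalg.norm(e);print("  along-level ext",np.percentile((b-p)@R.from_rotvec(bot.state()["ee_rot"]).as_matrix()[:,2],[1,99])*1000)
E
```

```text
time_s: 17.98
tcp_pos: [0.57, -0.0406, 0.2379]
ee_rot: [-1.581, 0.099, -0.003]
wrist_force: [0.5, 0.4, 0.3]
width: 0.0941
17.975 [ 0.57   -0.0406  0.2379] zaz 86.32136157999194 y [-0.0614 -0.0092 -0.9981] 0.09405219309063487 [0.5309 0.4373 0.3428] [-0.1792  0.2913  1.4046 -0.02    1.5046 -1.6835]
plane 8797 [ 0.5882 -0.0481  0.1603] [-0.5269  0.0423  0.8489] tilt 31.9 az 175.4 rect (117.82606506347656, 123.11686706542969)
plane 2874 [ 0.5639 -0.0466  0.1873] [-0.5071  0.0407  0.8609] tilt 30.6 az 175.4 rect (83.61759948730469, 25.82248878479004)
plane 914 [ 0.5827 -0.0481  0.1793] [ 0.84   -0.068   0.5382] tilt 57.4 az -4.6 rect (44.86998748779297, 106.31587982177734)
  along-level ext [-63.7065  52.4841]
  along-level ext [-46.2417  34.8933]
  along-level ext [-46.2278  34.1862]
plane 8643 [ 0.5891 -0.0485  0.1609] [-0.5266  0.0419  0.8491] tilt 31.9 az 175.4 rect (119.49507904052734, 120.55213165283203)
plane 2833 [ 0.5639 -0.0464  0.1873] [-0.5133  0.0415  0.8572] tilt 31.0 az 175.4 rect (25.676868438720703, 83.38147735595703)
plane 926 [ 0.5826 -0.0482  0.1794] [ 0.8438 -0.0691  0.5322] tilt 57.8 az -4.7 rect (39.6763916015625, 101.22822570800781)
  along-level ext [-63.3892  51.7505]
  along-level ext [-46.1206  34.8002]
  along-level ext [-45.9891  34.3439]
```

```bash
python3 -m crank '.4 1 -.6 .01; 0 1.2 0 0; 0 1 0 0; 0 0 0 0'; python3 - <<'E'
from w import *
P=bot.snapshot("wrist");W=cloud(P);pl=cover(P,W);save(P,"w5.png");r=R.from_rotvec(bot.state()["ee_rot"]).as_matrix()
for c,n,b in pl: print("  ext",np.percentile((b-p)@r[:,2],[1,99])*1000, "x",np.mean((b-p)@r[:,0])*1000)
E
```

```text
time_s: 18.68
tcp_pos: [0.5739, -0.0494, 0.2071]
ee_rot: [-1.582, 0.103, -0.018]
wrist_force: [0.0, -1.4, 0.3]
width: 0.094
18.675 [ 0.5739 -0.0494  0.2071] zaz 85.60014048034704 y [-0.0546 -0.0108 -0.9985] 0.0940295692614297 [ 0.0453 -1.4229  0.2822] [-0.1923  0.3084  1.4552 -0.0212  1.4296 -1.6823]
plane 9951 [ 0.5848 -0.0488  0.1582] [-0.5265  0.0417  0.8491] tilt 31.9 az 175.5 rect (121.07160186767578, 107.65312957763672)
plane 3798 [ 0.5639 -0.0466  0.1873] [-0.5089  0.0404  0.8599] tilt 30.7 az 175.5 rect (25.979244232177734, 83.65086364746094)
plane 1087 [ 0.5824 -0.0487  0.1797] [ 0.8408 -0.0686  0.537 ] tilt 57.5 az -4.7 rect (38.715431213378906, 100.11019897460938)
  ext [-55.4964  58.7488] x 13.38338563574184
  ext [-38.2467  42.6681] x -9.137878293412848
  ext [-37.6359  42.2932] x 9.862971710687612
```

View pics/w5.png

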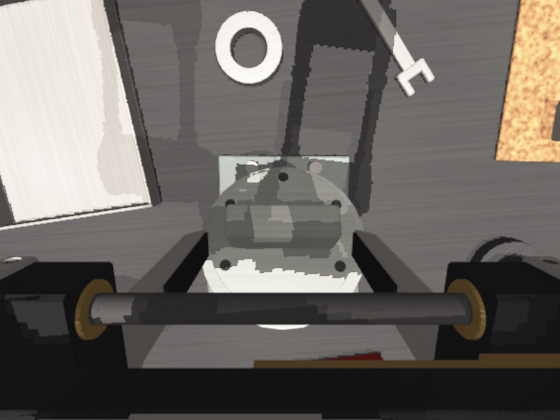

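Rib spans columns 223–341, and the fingers sit symmetrically around it (205/355).

```bash
python3 -m crank '-.2 1 .3 0; 0 1.2 0 0; 0 1.2 0 0; 0 .8 0 0; 0 0 0 0'
```

```text
time_s: 19.4
tcp_pos: [0.5701, -0.0463, 0.1632]
ee_rot: [-1.583, 0.102, -0.019]
wrist_force: [0.4, 0.3, 0.3]
width: 0.0939
```

```bash
python3 -m crank '0 .5 0 0; 0 0 0 0'; python3 -m crank '0 0 0 0; 0 0 0 0; 0 0 0 0; 0 0 0 0; 0 0 0 0' -1; python3 - <<'E'
from w import *
n=np.array([-.527,.0415,.849]);n/=np.linalg.norm(n);print("n in tool",r.as_matrix().T@n)
E
```

```text
time_s: 19.65
tcp_pos: [0.5702, -0.0465, 0.1582]
ee_rot: [-1.583, 0.101, -0.02]
wrist_force: [-0.2, -0.3, 0.2]
width: 0.094
time_s: 20.27
tcp_pos: [0.5708, -0.0474, 0.1587]
ee_rot: [-1.584, 0.1, -0.021]
wrist_force: [0.6, -1.6, -0.9]
width: 0.0838
20.275 [ 0.5708 -0.0474  0.1587] zaz 85.6344105405483 y [-0.0508 -0.0127 -0.9986] 0.08383468208079806 [ 0.5723 -1.5552 -0.9096] [-0.1892  0.3307  1.5447 -0.0228  1.3138 -1.677 ]
n in tool [-0.5701 -0.8215 -0.0128]
```

```bash
python3 -m crank '-.4 -.57 0 0; -.4 -.57 0 0';python3 -m crank '-.4 -.57 0 0; -.4 -.57 0 0'
```

```text
time_s: 20.52
tcp_pos: [0.5634, -0.0464, 0.1698]
ee_rot: [-1.584, 0.101, -0.021]
wrist_force: [0.0, 0.3, -4.5]
width: 0.0835
time_s: 20.78
tcp_pos: [0.5536, -0.0447, 0.1817]
ee_rot: [-1.582, 0.104, -0.017]
wrist_force: [0.5, 0.7, -5.1]
width: 0.0841
```

Clean draw (along the bore to within 0.5 mm while engaged, no side force). I'll go on out and up, then look.

```bash
python3 -m crank '-1 -1.8 0 0; -1 -2 0 0; 0 -4 0 0; 0 -4 0 0; 0 -3 0 0; 0 0 0 0'; python3 - <<'E'
from w import *
P=bot.snapshot("side");W=cloud(P);cover(P,W)
P=bot.snapshot("wrist");W=cloud(P);save(P,"w6.png");cover(P,W)
P=bot.snapshot("scene");W=cloud(P);rect(P,W,"tray")
E
```

```text
time_s: 21.52
tcp_pos: [0.5368, -0.0397, 0.3356]
ee_rot: [-1.579, 0.108, -0.012]
wrist_force: [-0.0, 0.5, -5.2]
width: 0.0843
21.525 [ 0.5368 -0.0397  0.3356] zaz 85.64616005597391 y [-0.0612 -0.0074 -0.9981] 0.08430467674449546 [-0.0218  0.5044 -5.2135] [-0.1894  0.2129  1.2792 -0.0189  1.7081 -1.6859]
plane 395 [ 0.5452 -0.0289  0.3282] [-0.5199  0.0174  0.8541] tilt 31.3 az 178.1 rect (128.1795196533203, 113.32345581054688)
plane 132 [ 0.5497 -0.0129  0.3268] [-0.5275  0.0272  0.8491] tilt 31.9 az 177.0 rect (122.9333267211914, 113.30347442626953)
plane 116 [ 0.5326 -0.035   0.3627] [-0.5001  0.0273  0.8655] tilt 30.1 az 176.9 rect (30.777477264404297, 96.90764617919922)
plane 11577 [ 0.547  -0.0395  0.3303] [-0.511   0.0373  0.8588] tilt 30.8 az 175.8 rect (114.21414184570312, 122.8458480834961)
plane 6494 [ 0.5291 -0.0382  0.3613] [-0.492   0.0355  0.8699] tilt 29.6 az 175.9 rect (84.79129791259766, 31.6402530670166)
plane 1031 [ 0.5474 -0.0397  0.3537] [ 0.8488 -0.0632  0.525 ] tilt 58.3 az -4.3 rect (39.31312561035156, 92.32695770263672)
tray 6474 ((439.7250671386719, -323.49005126953125), (282.8432922363281, 227.555908203125), 4.592130661010742) [ 0.3064 -0.4432  0.0005  0.5858 -0.2213  0.0319]
```

View pics/w6.png

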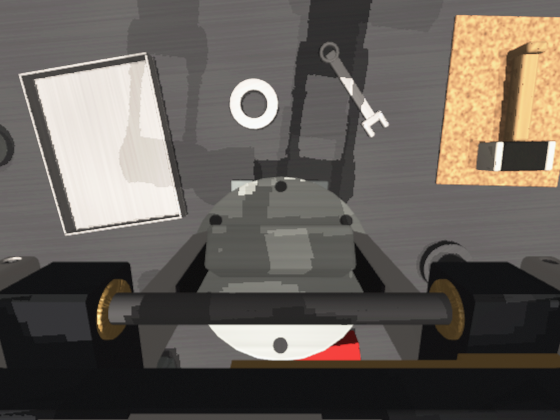

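The cover hangs firmly in the jaws, still leaning 31°, with the mouth behind it at the bottom of the view and the empty tray at (100,140). I'll carry it over the tray.

```bash
python3 -m crank '-.8 0 -2.5 0; -1.25 0 -4.2 0; -1.25 0 -4.2 0; -1.25 0 -4.2 0; -1.25 0 -4.2 0; -1.25 0 -4.2 0; -1.25 0 -4.2 0; -.8 0 -2.5 0; 0 0 0 0; 0 0 0 0'; python3 - <<'E'
from w import *
P=bot.snapshot("wrist");W=cloud(P);rect(P,W,"tray")
P=bot.snapshot("scene");W=cloud(P);cover(P,W)
E
```

```text
time_s: 23.08
tcp_pos: [0.4164, -0.3401, 0.3293]
ee_rot: [-1.566, 0.124, 0.009]
wrist_force: [-0.2, 1.5, -5.7]
width: 0.0839
23.075 [ 0.4164 -0.3401  0.3293] zaz 85.77300758177421 y [-0.0845  0.0064 -0.9964] 0.08393659983870021 [-0.208   1.5082 -5.7314] [-0.7744  0.2188  1.2878 -0.0551  1.6998 -2.2767]
tray 7185 ((368.48992919921875, -337.6566162109375), (225.09298706054688, 138.10569763183594), 88.47651672363281) [ 0.3046 -0.441   0.0025  0.431  -0.2289  0.0304]
plane 497 [ 0.4304 -0.3431  0.3488] [ 0.865  -0.0572  0.4985] tilt 60.1 az -3.8 rect (117.63792419433594, 53.08320236206055)
plane 416 [ 0.4538 -0.3506  0.342 ] [-0.4849  0.0189  0.8743] tilt 29.0 az 177.8 rect (88.83170318603516, 119.72117614746094)
plane 95 [ 0.4117 -0.3388  0.3591] [-0.472   0.0255  0.8812] tilt 28.2 az 176.9 rect (27.408567428588867, 76.17996978759766)
```

```bash
python3 -m crank '1 3 .6 0; 1 4 0 0; 1 4 0 0; 0 4 0 0; 0 4 0 0; 0 3 0 0; 0 2 0 0; 0 1 0 0; 0 0 0 0'; python3 - <<'E'
from w import *
E
```

```text
time_s: 24.4
tcp_pos: [0.4335, -0.3308, 0.0749]
ee_rot: [-1.574, 0.108, 0.011]
wrist_force: [0.7, -0.1, -4.4]
width: 0.0842
24.4 [ 0.4335 -0.3308  0.0749] zaz 86.47653936937458 y [-0.0753 -0.0017 -0.9972] 0.08415725521717525 [ 0.7142 -0.0519 -4.3505] [-0.742   0.3696  1.7158 -0.0583  1.1114 -2.2237]
```

Now lower slowly towards contact, watching the force.

```bash
python3 -m crank '0 1 0 0; 0 .7 0 0; 0 0 0 0'; python3 -m crank '0 .5 0 0; 0 0 0 0'; python3 -m crank '0 .5 0 0; 0 0 0 0'
```

```text
time_s: 24.78
tcp_pos: [0.4338, -0.3319, 0.059]
ee_rot: [-1.577, 0.105, 0.008]
wrist_force: [0.3, 0.1, -4.8]
width: 0.0838
time_s: 25.02
tcp_pos: [0.4336, -0.3323, 0.0541]
ee_rot: [-1.577, 0.104, 0.008]
wrist_force: [-0.8, 0.4, -4.1]
width: 0.0839
time_s: 25.28
tcp_pos: [0.434, -0.333, 0.0498]
ee_rot: [-1.579, 0.103, 0.006]
wrist_force: [-0.0, 0.8, -2.4]
width: 0.0839
```

```bash
python3 -m crank '0 .5 0 0; 0 0 0 0'
```

```text
time_s: 25.52
tcp_pos: [0.4372, -0.333, 0.0481]
ee_rot: [-1.58, 0.099, -0.002]
wrist_force: [-0.2, 0.3, -5.0]
width: 0.0839
```

```bash
python3 -m crank '.4 .3 0 0; .4 .3 0 0; 0 0 0 0'; python3 -m crank '.4 .4 0 0; .4 .4 0 0; 0 0 0 0'; python3 - <<'E'
from w import *
P=bot.snapshot("scene");W=cloud(P);cover(P,W)
E
```

```text
time_s: 25.9
tcp_pos: [0.4456, -0.3334, 0.0441]
ee_rot: [-1.58, 0.098, -0.003]
wrist_force: [0.6, 0.9, -1.4]
width: 0.084
time_s: 26.28
tcp_pos: [0.4555, -0.3341, 0.0376]
ee_rot: [-1.581, 0.096, -0.008]
wrist_force: [-0.3, 0.3, -0.9]
width: 0.0839
26.275 [ 0.4555 -0.3341  0.0376] zaz 86.24956330764236 y [-0.0565 -0.0093 -0.9984] 0.08386848891982791 [-0.3099  0.252  -0.9056] [-0.7252  0.4244  1.7329 -0.0521  1.0211 -2.2021]
plane 411 [ 0.4852 -0.3437  0.042 ] [-0.1972  0.0284  0.9799] tilt 11.5 az 171.8 rect (73.63764190673828, 121.4222640991211)
plane 234 [ 0.4657 -0.3375  0.0589] [ 0.9707 -0.0626  0.2319] tilt 76.6 az -3.7 rect (42.36964797973633, 119.29114532470703)
plane 98 [ 0.4524 -0.3284  0.072 ] [-0.2689  0.0168  0.963 ] tilt 15.6 az 176.4 rect (26.7060604095459, 85.98004913330078)
```

Pivoting nicely (tilt 31° → about 14°) at tiny force. I'll continue.

```bash
python3 -m crank '.3 .5 0 0; .3 .5 0 0; 0 0 0 0'; python3 -m crank '.2 .5 0 0; 0 0 0 0'; python3 - <<'E'
from w import *
P=bot.snapshot("scene");W=cloud(P);cover(P,W)
E
```

```text
time_s: 26.75
tcp_pos: [0.4642, -0.3349, 0.029]
ee_rot: [-1.582, 0.093, -0.015]
wrist_force: [0.3, 0.4, -2.3]
width: 0.084
time_s: 27.0
tcp_pos: [0.4657, -0.3355, 0.027]
ee_rot: [-1.582, 0.092, -0.015]
wrist_force: [0.2, 0.2, -4.4]
width: 0.0841
27.0 [ 0.4657 -0.3355  0.027 ] zaz 86.11614975019287 y [-0.0496 -0.0108 -0.9987] 0.08413835728830515 [ 0.211   0.2316 -4.3803] [-0.7175  0.4444  1.7294 -0.0485  0.9987 -2.1933]
plane 415 [ 0.4924 -0.3406  0.0282] [0.0067 0.0159 0.9999] tilt 1.0 az 67.1 rect (112.23243713378906, 101.29061126708984)
plane 202 [ 0.476  -0.3365  0.0474] [ 0.998  -0.0611  0.0137] tilt 89.2 az -3.5 rect (104.47515106201172, 41.86241912841797)
plane 128 [ 0.4891 -0.3492  0.0253] [0.0104 0.0084 0.9999] tilt 0.8 az 39.1 rect (114.26911163330078, 101.48440551757812)
```

```bash
python3 -m crank '0 .4 0 0; 0 0 0 0'; python3 -m crank '0 0 0 0; 0 0 0 0; 0 0 0 0' 0.95; python3 -m crank '0 -2 0 0; 0 -3 0 0; 0 -4 0 0; 0 -5 0 0; 0 -5 0 0; 0 -5 0 0; 0 -5 0 0; 0 0 0 0'; python3 - <<'E'
from w import *
P=bot.snapshot("wrist");W=cloud(P);cover(P,W);rect(P,W,"tray")
P=bot.snapshot("scene");save(P,"fin.png");W=cloud(P);cover(P,W);rect(P,W,"tray");mallet(P,W)
for n in "hub bearing wrench screwdriver oilcan piston".split():
    o=bot.outline_of(P,n)
    if o:w=W[o[0]["region"]&(P["depth"]>0)];print(n,np.median(w,0))
E
```

```text
time_s: 27.35
tcp_pos: [0.4657, -0.3358, 0.0271]
ee_rot: [-1.583, 0.092, -0.016]
wrist_force: [0.2, 0.2, -4.7]
width: 0.0834
time_s: 27.72
tcp_pos: [0.4659, -0.3379, 0.0272]
ee_rot: [-1.586, 0.091, -0.016]
wrist_force: [-0.2, 0.5, 4.5]
width: 0.0915
time_s: 28.72
tcp_pos: [0.48, -0.3319, 0.3169]
ee_rot: [-1.575, 0.098, -0.008]
wrist_force: [0.1, 0.9, 0.6]
width: 0.092
28.725 [ 0.48   -0.3319  0.3169] zaz 86.12997302934774 y [-0.0571 -0.0031 -0.9984] 0.0919552753737509 [0.066  0.8674 0.5983] [-0.6978  0.2791  1.2329 -0.0393  1.6714 -2.204 ]
plane 3342 [ 0.4599 -0.3351  0.0269] [ 0.0016 -0.0009  1.    ] tilt 0.1 az -27.8 rect (122.03633880615234, 121.0136947631836)
plane 885 [ 0.4617 -0.3352  0.0626] [-0.0008  0.0039  1.    ] tilt 0.2 az 101.2 rect (25.804601669311523, 83.4774398803711)
plane 84 [ 0.4492 -0.3333  0.0452] [-0.9974  0.0705  0.0149] tilt 89.1 az 176.0 rect (45.595680236816406, 112.523681640625)
tray 17606 ((444.32293701171875, -330.0933837890625), (288.4073486328125, 225.04698181152344), 4.057656764984131) [ 0.305  -0.4401  0.0016  0.5807 -0.2206  0.0302]
plane 624 [ 0.47
[... 246 characters left out ...]
4631 -0.3353  0.0633] [0.093  0.0028 0.9957] tilt 5.3 az 1.7 rect (83.24950408935547, 25.808637619018555)
tray 5212 ((434.885986328125, -326.3372802734375), (294.93939208984375, 227.46575927734375), 5.635130882263184) [ 0.3056 -0.4427  0.      0.5859 -0.2193  0.0319]
z0 0.010195336720630367 head ((445.494384765625, 358.17437744140625), (92.25140380859375, 189.2875213623047), 71.7835922241211) 162
handle [0.4155 0.3397] az -15.066943643915451 133 perp head off 0.025763938509218164 along [-0.1568  0.0257]
hub [0.705  0.2304 0.0231]
bearing [ 0.3904 -0.0853  0.0184]
wrench [0.3783 0.0861 0.0082]
screwdriver [0.3786 0.5312 0.0205]
oilcan [ 0.7303 -0.2716  0.1288]
piston [ 0.4091 -0.5473  0.0415]
```

View pics/fin.png

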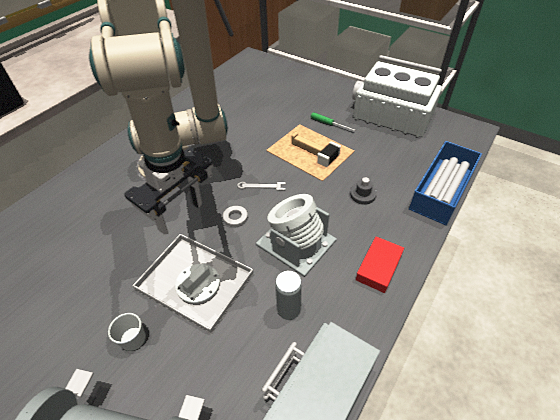

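The final view shows the cover flat and rib up in the tray (197,280), the mallet on the mat (315,147), the mouth open (293,210), and the bystanders where they were. Handing in.

```bash
python3 -c "
from workcell import bot
print(bot.finish_job())"
```

```text
the job is handed in; nothing more can be done
None
```

The mallet now lies flat on the cork mat, and the cover sits flat, rib up, on the tray floor. I handed the job in with the clock at about 29 s; the hand-in reported no verdict.

**How it was done:** Moves could only turn the tool about its own axis, so I could not tilt it to match the housing. I gripped the cover by the two ends of its rib with the tool nearly upright (about 3° off) and drew it out along the bore. I then let it pivot in the jaws from about 30° to flat as its edge met the tray floor.

**Last checks:**
- **Mallet:** level on the mat, with the handle top at 41.5 mm and the head top at 51.5 mm, inside the mat's edges.
- **Cover draw:** within about 0.5 mm of the bore axis over the first 13 mm, with less than 1 N of side force.
- **Cover in the tray:** tilt 0.1–0.3°, flange top at 27 mm against 26 mm expected. The highest wrist force I read was about 6 N.
- **Bystanders:** by the picture and the networks' positions, none was disturbed, and the gripper was clear of everything.

**Disagreements:**
- Just before the cover was released, the wrist force still read about its full weight (-4.7 N), so it may have settled by up to a millimetre.
- In the last distant view, the mallet's computed angle (-15°) and head rectangle were off, because the fit mixed pixels. I trusted the earlier close wrist view and the final picture instead.

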